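# Find the tired vibration mount and tag it

### The arm

A 6-joint arm with a two-finger parallel gripper is mounted at the origin on the work surface; the furniture and walls round the work are solid. World frame = base frame: x ahead of the robot, y to its left, z up, the work surface at z = 0. Lengths are in mm, angles in rad, forces in N, time in s.
With the tool pointing down it reaches from about 425 to 950 mm from the base axis. Payload 14.7 kg.
Tool frame: the origin (TCP) lies at the very end of the fingers, on their centre line; the grasp point (between the pads) lies 19 mm behind it; z points along the fingers, y is the line along which they close (so a half turn about z gives the same grasp; the last joint's range is limited). The gripper opens to 85 mm and grips with 20 to 120 N. Pads are 22 mm wide; open, the fingers measure 114 mm over their backs; the gripper's body (76 mm by 85 mm) begins 54 mm behind the grasp point. The pads swing forward as they close: fully open they stand 13 mm farther back than shut.
Start: joints at [-1.237, 0.48, 1.596, -0, 1.065, -0.047], TCP at [241.596, -603.426, 231.297] pointing down, gripper open.
Joint ranges: [-2.75, 2.75], [-0.82, 2.05], [0.23, 2.67], [-1.56, 4.7], [0.09, 2.69], [-2.92, 2.92]. Speed limits (rad/s): [1.89, 1.89, 2.39, 3.01, 3.01, 3.01].

### API

Orientations are given as [roll, pitch, yaw] about the fixed x, y, z axes, in that order (R = Rz(yaw) Ry(pitch) Rx(roll)).
In Python, from cell import ctrl gives the robot as it stands.
- The arm moves only by the tool play_rows, never from a script. Its argument "motion" is a list of rows, each a list of 3 entries, a list of its own where there are three numbers: the shift along the world's x, y, z in cm, then the turn about the world's z in rad, then the opening, from -1 (shut) to 1 (fully open), so that 0 is half open. In form: [[[tx, ty, tz], roll, claw], ...]. A call has 1 to 10 rows; each row is the pose to reach, as a shift and turn from the pose commanded when the call began; what a row does not reach only later rows make up. A row lasts 1/10 s, in which the tool goes at most 50 mm and 8.59 degrees, less where a joint would pass 70% of its speed; a pose out of reach is approached as far as the arm can. A call with a gripper value outside its range is refused whole. The fingers move at their own pace and stop on an object; "grip_force" is the grip in N (left out, the last holds). Time passes only in rows, so rows that repeat a pose let the fingers close. It gives the time, the measured TCP pose, the force, the opening and the grip force at its end, in the units of the state.
- ctrl.observe(): the state, without advancing time (a new reading comes with each control period).
- ctrl.get_image(name): name is "scene" or "top" or "wrist"; returns (picture, depth): 384x512x3 uint8, blue, green, red; 384x512 float32, mm along the optical axis (not along the pixel's ray), 0 where there is no reading.
- ctrl.camera_info(name): a dict with "camera_matrix" (3x3 intrinsics, pixels), "k1" (the pictures are not rectified: a ray, as slopes to the right and down, at radius r is drawn at 1 + k1 r^2 times it, then the intrinsics apply), "R" (3x3) and "t" (3): a world point X has camera coordinates R X + t. Camera axes: x right, y down, z forward; pixel columns grow to the right and rows downward; lengths in mm; the calibration is good to about 2 mm. A picture is of the moment at which its call begins: read the wrist's pose just before it. camera_info takes no time and is no camera call; for the wrist camera it gives the pose at the moment of the call.
- ctrl.job_done(): hands the job in; it is judged then, once.
The state is a dict: "t": time; "joint_positions": joint angles; "joint_velocities": joint speeds; "effort": joint torques, N m; "ee_pos": TCP position; "eef_rot": TCP orientation; "contact_force": force on the tool from outside, world axes, zero at the start; "moment": the same for the moment, N m; "gripper_width": finger opening in mm; "finger_force": force on a finger pad.
Only numpy, scipy, OpenCV 4.12 (cv2) and the standard library are available. Lean on these libraries where they do the work, as an engineer would, in place of code of your own. Each camera call takes 0.05 s, during which the arm holds its last target. There are 200 camera calls.

### The job

Three spring vibration mounts from the bonder are fixed to the table for checking: press the round pad of each one well down, past half its travel so that its travel marker is pushed along, and feel which spring is the softest. Then, when all three have been pressed, push the tag of that softest mount fully down and leave the other two tags up. Do all of it with the fingertips: pick nothing up, and leave the other things on the table where they are.

Things in the scene. Friction and masses are not known exactly. Their poses are not given: they have to be found in the camera images.
- mount_u: one of three look-alike mounts side by side, fixed to the table in changing places: steel plate 120x60x10 mm, round sprung pad on the far half, T-shaped tag on the near half. Origin: middle of its underside; x from tag to pad, roughly away from the robot; z up. Pad at x = +15 mm, tag at -40, 4 mm marker post (46 mm high) at +41, all at y = 0. The letters are not in order of stiffness.
- pad_u_top (a point): middle of the flat top of mount_u's pad: grey cap 32 mm across, black rubber facing, on a coil spring, top 50 mm above the table when free. Goes straight down 12 mm to a stop and springs back. Force: small preload (about 1 N), then in proportion to travel; each rate is about twice the next softer: at 8 mm of travel about 4 N on the softest, 14 N on the stiffest.
- marker_u (a joint): black rubber collar (11 mm across, 5 mm high) on the post behind the pad of mount_u: a travel marker, pushed down by the pad's ear; it stays there by friction (0.5 N) when the pad springs back. Value in m: 0 at the start, then the deepest pad travel so far (to within 1 mm).
- tag_u (a joint): how far the tag of mount_u is pushed down, in m: 0 to 0.003 (up) at the start, 0.020 fully down. Moves straight down, resists with about 3 N of friction, stays where it is left and does not come up again. Only the tag of the softest mount goes fully down; a block in the guide stops the other two at 0.014.
- tag_u_top (a point): middle of the flat top of the tag of mount_u: a T-shaped bare-metal paddle whose head is 26 mm long (across the plate, along the mount's y) and 12 mm wide, top 49 to 52 mm above the table when up, 32 mm when fully down.
- mount_v: one of three look-alike mounts side by side, fixed to the table in changing places: steel plate 120x60x10 mm, round sprung pad on the far half, T-shaped tag on the near half. Origin: middle of its underside; x from tag to pad, roughly away from the robot; z up. Pad at x = +15 mm, tag at -40, 4 mm marker post (46 mm high) at +41, all at y = 0. The letters are not in order of stiffness.
- pad_v_top (a point): middle of the flat top of mount_v's pad: grey cap 32 mm across, black rubber facing, on a coil spring, top 50 mm above the table when free. Goes straight down 12 mm to a stop and springs back. Force: small preload (about 1 N), then in proportion to travel; each rate is about twice the next softer: at 8 mm of travel about 4 N on the softest, 14 N on the stiffest.
- marker_v (a joint): black rubber collar (11 mm across, 5 mm high) on the post behind the pad of mount_v: a travel marker, pushed down by the pad's ear; it stays there by friction (0.5 N) when the pad springs back. Value in m: 0 at the start, then the deepest pad travel so far (to within 1 mm).
- tag_v (a joint): how far the tag of mount_v is pushed down, in m: 0 to 0.003 (up) at the start, 0.020 fully down. Moves straight down, resists with about 3 N of friction, stays where it is left and does not come up again. Only the tag of the softest mount goes fully down; a block in the guide stops the other two at 0.014.
- tag_v_top (a point): middle of the flat top of the tag of mount_v: a T-shaped bare-metal paddle whose head is 26 mm long (across the plate, along the mount's y) and 12 mm wide, top 49 to 52 mm above the table when up, 32 mm when fully down.
- mount_w: one of three look-alike mounts side by side, fixed to the table in changing places: steel plate 120x60x10 mm, round sprung pad on the far half, T-shaped tag on the near half. Origin: middle of its underside; x from tag to pad, roughly away from the robot; z up. Pad at x = +15 mm, tag at -40, 4 mm marker post (46 mm high) at +41, all at y = 0. The letters are not in order of stiffness.
- pad_w_top (a point): middle of the flat top of mount_w's pad: grey cap 32 mm across, black rubber facing, on a coil spring, top 50 mm above the table when free. Goes straight down 12 mm to a stop and springs back. Force: small preload (about 1 N), then in proportion to travel; each rate is about twice the next softer: at 8 mm of travel about 4 N on the softest, 14 N on the stiffest.
- marker_w (a joint): black rubber collar (11 mm across, 5 mm high) on the post behind the pad of mount_w: a travel marker, pushed down by the pad's ear; it stays there by friction (0.5 N) when the pad springs back. Value in m: 0 at the start, then the deepest pad travel so far (to within 1 mm).
- tag_w (a joint): how far the tag of mount_w is pushed down, in m: 0 to 0.003 (up) at the start, 0.020 fully down. Moves straight down, resists with about 3 N of friction, stays where it is left and does not come up again. Only the tag of the softest mount goes fully down; a block in the guide stops the other two at 0.014.
- tag_w_top (a point): middle of the flat top of the tag of mount_w: a T-shaped bare-metal paddle whose head is 26 mm long (across the plate, along the mount's y) and 12 mm wide, top 49 to 52 mm above the table when up, 32 mm when fully down.
- magazine_b: bystander, loose, to be left alone: slotted strip magazine, a white box 85x50x55 mm; origin at the middle of its underside.
- setup_block: bystander, loose, to be left alone: small steel height-setting block with an upright pin, 28x40x32 mm; origin at the middle of its underside.
- eraser: bystander, loose, to be left alone: small cleaning block in a sleeve, 23x44x12 mm; origin at the middle of its underside.
- jar_paste: bystander, loose, to be left alone: paste pot with a screw lid, 42 mm across, 34 mm high; origin at the middle of its underside.
- mini_vice: bystander, loose, to be left alone: toolmaker's vice, 143x62x50 mm, at the right edge; origin at the middle of its underside.
- solvent_bottle: bystander, loose, to be left alone: square plastic bottle with metal cap, 60x62x118 mm, near the robot on the left; origin at the middle of its underside.
- tape_amber: bystander, loose, to be left alone: roll of film tape lying flat, 73 mm across, 12 mm high; origin at the middle of its underside.
There are look-alikes about, which are no part of the job. Leave any green or pink look-alike of the mount_v alone.

How it is judged:
By the outcome, as a careful person would: the job done as asked, in the order asked, and still so for the second after the job is handed in, with the robot touching nothing.
It also fails if it takes over 48 s, if anything falls off the work surface, if the arm or the gripper's body presses on something with over 40 N, if the wrist force passes 120 N, or if a joint passes its speed limit or range.

## Working session

There is one attempt and no reset: what is moved stays moved. The work goes in short steps, Python scripts to look and compute and a tool call to move; the robot and the scene stay as the last step left them, time stands still between calls to the robot, and variables do not carry over. Pictures are saved under pics/ and viewed, at most 10 in all, crops included, and the job is handed in when it is done.

Besides the shell and the picture viewer there is one more tool, called after "Call:" as name(argument=value, ...), one argument or row to a line, values as JSON. play_rows: Moves the arm, as the interface text tells. Its arguments: {"type":"object","properties":{"motion":{"type":"array"},"grip_force":{"type":"number"}},"required":["motion"]}

```bash
mkdir -p pics; ls; python3 - <<'E'
from cell import ctrl
import cv2
print(ctrl.observe())
for n in("top","scene"):
    p,d=ctrl.get_image(n); cv2.imwrite(f"pics/{n}0.png",p)
    import numpy as np; np.save(f"{n}0.npy",d)
    print(n,ctrl.camera_info(n))
E
```

```text
pics
{'t': 0.0, 'joint_positions': array([-1.23663229e+00,  4.80852775e-01,  1.59686373e+00, -1.51595565e-05,
        1.06509968e+00, -4.65828981e-02]), 'joint_velocities': array([ 0.00091796, -0.00057063,  0.00017676,  0.00036883,  0.00040219,
        0.00017187]), 'effort': array([ 4.26302460e-03, -9.50636744e+01, -4.30182874e+01,  3.06413049e-04,
        1.19693638e-02, -6.57176065e-05]), 'ee_pos': array([ 241.43985567, -603.05433322,  230.66258361]), 'eef_rot': array([-3.14036983e+00, -4.37362896e-05,  3.80754259e-01]), 'contact_force': array([-1.03423971,  0.5246696 ,  0.49113339]), 'moment': array([0.03461114, 0.02062872, 0.00117389]), 'finger_force': 0.0, 'gripper_width': 85.50702054522817}
top {'camera_matrix': array([[433.6351752 ,   0.        , 256.77337229],
       [  0.        , 433.6351752 , 193.35686576],
       [  0.        ,   0.        ,   1.        ]]), 'k1': -0.09740580443440396, 'R': array([[ 0.00994502, -0.99992577, -0.00703889],
       [-0.99028808, -0.00887247, -0.13874722],
       [ 0.13867447,  0.00835037, -0.99030281]]), 't': array([ -33.46850946,  453.91192031, 1488.04551351])}
scene {'camera_matrix': array([[380.00930256,   0.        , 252.630019  ],
       [  0.        , 380.00930256, 191.34680543],
       [  0.        ,   0.        ,   1.        ]]), 'k1': -0.08130333271125895, 'R': array([[ 0.83431036, -0.5512863 ,  0.00310355],
       [-0.27659085, -0.42344593, -0.86266508],
       [ 0.47688963,  0.718872  , -0.50576608]]), 't': array([-392.34030843,  152.5419917 ,  850.04172981])}
```

View pics/top0.png

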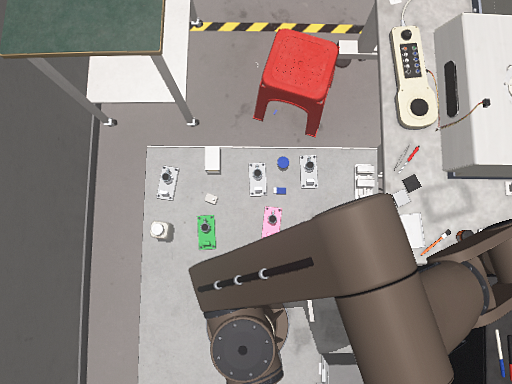

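View pics/scene0.png

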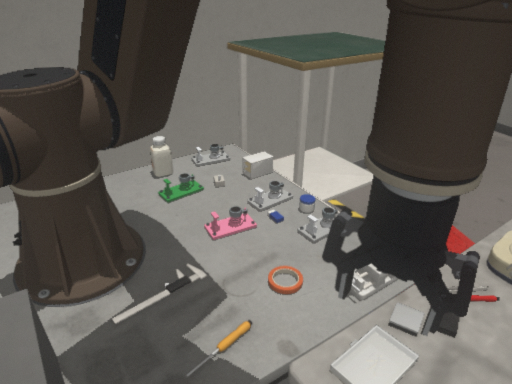

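```bash
cat > h.py <<'E'
import numpy as np,cv2
from cell import ctrl
def ray(info,u,v):
    K=info["camera_matrix"]; xd=(u-K[0,2])/K[0,0]; yd=(v-K[1,2])/K[1,1]
    p=cv2.undistortPoints(np.array([[[float(u),float(v)]]]),K,np.array([info["k1"],0,0,0,0.]))[0,0]
    R=info["R"]; return -R.T@info["t"], R.T@np.array([p[0],p[1],1.])
def onz(info,u,v,z):
    o,d=ray(info,u,v); return o+d*(z-o[2])/d[2]
E
python3 - <<'E'
from h import *
p=cv2.imread("pics/top0.png"); i=ctrl.camera_info("top")
cv2.imwrite("pics/crop.png",cv2.resize(p[142:242,145:325],None,fx=4.4,fy=4.4,interpolation=cv2.INTER_CUBIC))
g=cv2.cvtColor(p,cv2.COLOR_BGR2GRAY)
for c in((168,182),(257,178),(309,171)):
    y0,x0=c[1]-22,c[0]-17
    m=(g[y0:y0+44,x0:x0+34]<85).astype(np.uint8)
    n,l,s,ce=cv2.connectedComponentsWithStats(m)
    for k in range(1,n):
        if s[k,4]>4:
            u,v=ce[k]+[x0,y0]; print(c,(u.round(1),v.round(1)),s[k,2:],onz(i,u,v,48).round(1))
    for u,v in(c,): print('centre',onz(i,u,v,10).round())
E
```

```text
(168, 182) (np.float64(165.1), np.float64(176.4)) [ 5  6 27] [509.  292.8  48. ]
centre [496. 290.  10.]
(257, 178) (np.float64(257.1), np.float64(172.4)) [ 6  6 29] [525.7 -29.9  48. ]
centre [513. -29.  10.]
(309, 171) (np.float64(309.4), np.float64(164.4)) [ 7  6 32] [ 555.8 -212.7   48. ]
centre [ 540. -215.   10.]
```

View pics/crop.png

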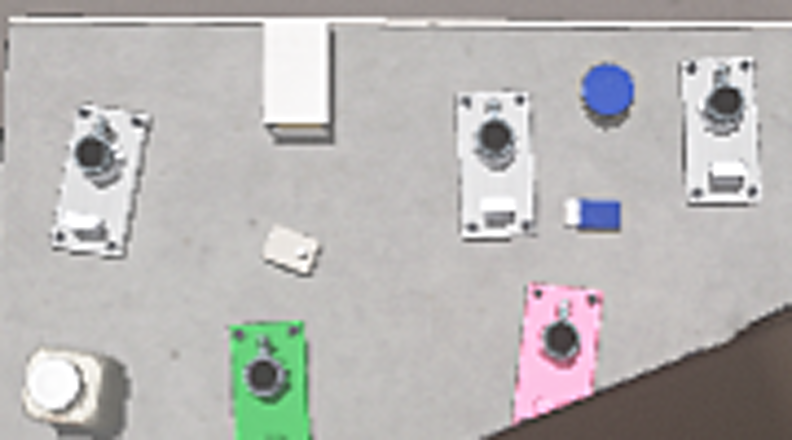

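Look-alikes by top pixels: steel-grey mounts at (168,182), (257,178) and (309,171) are the three meant. Green (206,231) and pink (272,221) are to be left alone. The crop confirms this. I'll move over the right mount first with the fingers shut.

Call:
play_rows(
  motion=[
    [[31.4,39,0],-0.38,-1],
    [[31.4,39,0],-0.38,-1],
    [[31.4,39,0],-0.38,-1],
    [[31.4,39,0],-0.38,-1],
    [[31.4,39,0],-0.38,-1],
    [[31.4,39,-6],-0.38,-1],
    [[31.4,39,-6],-0.38,-1],
    [[31.4,39,-6],-0.38,-1],
    [[31.4,39,-6],-0.38,-1],
    [[31.4,39,-6],-0.38,-1],
  ],
)

```text
t: 1.1
ee_pos: [549.1, -220.7, 173.4]
eef_rot: [-3.142, 0.0, 0.001]
contact_force: [0.3, -0.9, -0.4]
gripper_width: -0.1
finger_force: 0.0
```

Call:
play_rows(
  motion=[
    [[0,0,0],0,-1],
    [[0,0,0],0,-1],
    [[0,0,0],0,-1],
  ],
)

```text
t: 1.4
ee_pos: [547.8, -223.0, 174.0]
eef_rot: [3.142, 0.0, 0.001]
contact_force: [-0.1, -0.4, 1.5]
gripper_width: 0.3
finger_force: 0.0
```

```bash
python3 - <<'E'
from h import *
s=ctrl.observe();print({k:s[k] for k in("t","ee_pos","eef_rot","contact_force","gripper_width")})
i=ctrl.camera_info("wrist");p,d=ctrl.get_image("wrist");cv2.imwrite("pics/w1.png",p);np.save("w1.npy",d);import pickle;pickle.dump(i,open("w1.pkl","wb"));print(i)
E
```

```text
{'t': 1.4, 'ee_pos': array([ 547.82695029, -223.00110126,  174.0307781 ]), 'eef_rot': array([3.14153191e+00, 4.05539230e-04, 6.15318975e-04]), 'contact_force': array([-0.05719568, -0.36910174,  1.46073315]), 'gripper_width': 0.3266744291630271}
{'camera_matrix': array([[342.47899514,   0.        , 253.11262512],
       [  0.        , 342.47899514, 186.13205167],
       [  0.        ,   0.        ,   1.        ]]), 'k1': -0.10255865324862884, 'R': array([[ 1.15314822e-03, -9.99999275e-01, -3.46549836e-04],
       [-9.64261585e-01, -1.20375555e-03,  2.64949327e-01],
       [-2.64949553e-01,  2.86388479e-05, -9.64262274e-01]]), 't': array([-224.138132  ,  508.87683028,  468.56890039])}
```

View pics/w1.png

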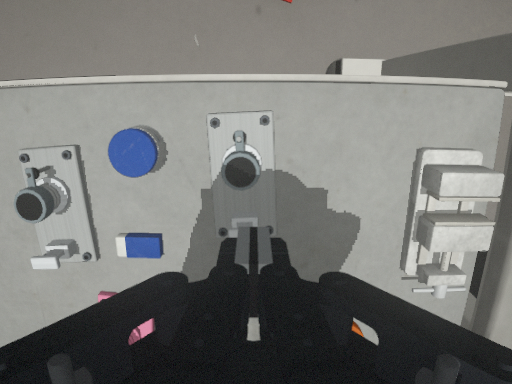

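The wrist view shows the right mount's pad top at (241,170), its tag at (244,222) partly hidden by the fingers, and the middle mount's pad at (34,204).

```bash
python3 - <<'E'
from h import *
import pickle
i=pickle.load(open("w1.pkl","rb")); p=cv2.imread("pics/w1.png"); d=np.load("w1.npy")
g=cv2.cvtColor(p,cv2.COLOR_BGR2GRAY)
for c in((241,170),(34,204)):
    y0,x0=c[1]-22,c[0]-22
    n,l,s,ce=cv2.connectedComponentsWithStats((g[y0:y0+44,x0:x0+44]<50).astype(np.uint8))
    for k in range(1,n):
        if s[k,4]>60:
            u,v=ce[k]+[x0,y0]; print(c,u,v,s[k],onz(i,u,v,50).round(1),d[int(v),int(u)])
for u,v in((208,114),(273,112),(245,221),(45,262)): print((u,v),onz(i,u,v,10).round(1),onz(i,u,v,50).round(1))
E
```

```text
(208, 114) [ 596.8 -183.6   10. ] [ 599.2 -188.8   50. ]
(273, 112) [ 598.6 -241.    10. ] [ 600.7 -238.7   50. ]
(245, 221) [ 496.1 -215.8   10. ] [ 511.6 -216.8   50. ]
(45, 262) [448.5  -6.7  10. ] [470.2 -35.   50. ]
```

```bash
python3 - <<'E'
from h import *
import pickle
i=pickle.load(open("w1.pkl","rb")); p=cv2.imread("pics/w1.png")
g=cv2.cvtColor(p,cv2.COLOR_BGR2GRAY); print(g[170,220:264:2],g[150:192:2,241])
for T in (25,40,60,80):
  for c in((241,170),(34,204)):
    y0,x0=c[1]-22,c[0]-22
    n,l,s,ce=cv2.connectedComponentsWithStats((g[y0:y0+44,x0:x0+44]<T).astype(np.uint8))
    k=l[22,22]
    if k: u,v=ce[k]+[x0,y0]; print(T,c,u,v,s[k],onz(i,u,v,50).round(1))
E
```

```text
[169 100  91  53  56  54  52  58  58  55  54  55  66  65  64  65  65  64
 128 146 109 170] [139  99 155 141  68  70  65  68  68  65  57  56  56  55  53  50  50  51
  57  95 100]
60 (241, 170) 238.16 176.3475 [  7  16  29  23 400] [ 549.9 -211.5   50. ]
60 (34, 204) 28.42138364779874 207.07232704402514 [  5  12  25  26 318] [522.7 -29.   50. ]
80 (241, 170) 239.81730769230768 172.2445054945055 [  6  10  31  30 728] [ 553.3 -212.9   50. ]
80 (34, 204) 28.746741154562383 206.45251396648044 [  4  12  26  26 537] [523.3 -29.5  50. ]
```

Call:
play_rows(
  motion=[
    [[0.65,1,-4],0,-1],
    [[0.65,1,-8],0,-1],
    [[0.65,1,-11.2],0,-1],
    [[0.65,1,-11.2],0,-1],
    [[0.65,1,-11.2],0,-1],
    [[0.65,1,-11.2],0,-1],
  ],
)

```text
t: 2.05
ee_pos: [555.7, -213.6, 64.0]
eef_rot: [3.141, -0.002, -0.0]
contact_force: [0.7, -0.0, -0.0]
gripper_width: -0.3
finger_force: 0.0
```

Call:
play_rows(
  motion=[
    [[0,0,-0.4],0,-1],
    [[0,0,-0.8],0,-1],
    [[0,0,-1.2],0,-1],
    [[0,0,-1.6],0,-1],
    [[0,0,-1.6],0,-1],
    [[0,0,-1.6],0,-1],
    [[0,0,-1.6],0,-1],
  ],
)

```text
t: 2.75
ee_pos: [555.0, -212.6, 46.2]
eef_rot: [3.141, -0.0, 0.001]
contact_force: [1.1, -1.7, 4.2]
gripper_width: 0.1
finger_force: 2.1
```

Call:
play_rows(
  motion=[
    [[0,0,-0.3],0,-1],
    [[0,0,-0.6],0,-1],
    [[0,0,-0.6],0,-1],
    [[0,0,-0.6],0,-1],
    [[0,0,-0.6],0,-1],
  ],
)

```text
t: 3.25
ee_pos: [555.0, -212.6, 40.5]
eef_rot: [3.141, -0.001, 0.001]
contact_force: [0.0, -0.6, 8.8]
gripper_width: 0.1
finger_force: 4.7
```

Call:
play_rows(
  motion=[
    [[0,0,0],0,-1],
    [[0,0,0],0,-1],
  ],
)

```text
t: 3.45
ee_pos: [555.1, -212.6, 40.5]
eef_rot: [3.141, -0.001, 0.001]
contact_force: [-0.9, -0.6, 9.7]
gripper_width: -0.0
finger_force: 4.6
```

Call:
play_rows(
  motion=[
    [[0,0,0],0,-1],
    [[0,0,0],0,-1],
  ],
)

```text
t: 3.65
ee_pos: [555.0, -212.6, 40.5]
eef_rot: [3.141, -0.001, 0.001]
contact_force: [-0.2, -0.4, 9.6]
gripper_width: -0.1
finger_force: 4.6
```

Call:
play_rows(
  motion=[
    [[0,0,5],0,-1],
    [[0,0,7],0,-1],
    [[-3.05,18.3,7],0,-1],
    [[-3.05,18.3,7],0,-1],
    [[-3.05,18.3,7],0,-1],
    [[-3.05,18.3,7],0,-1],
    [[-3.05,18.3,7],0,-1],
    [[-3.05,18.3,4],0,-1],
    [[-3.05,18.3,2],0,-1],
    [[-3.05,18.3,2],0,-1],
  ],
)

```text
t: 4.65
ee_pos: [522.6, -29.5, 58.0]
eef_rot: [-3.141, 0.004, 0.001]
contact_force: [-0.3, 0.3, -0.4]
gripper_width: 0.1
finger_force: 0.0
```

Call:
play_rows(
  motion=[
    [[0,0,-0.4],0,-1],
    [[0,0,-0.8],0,-1],
    [[0,0,-1.2],0,-1],
    [[0,0,-1.6],0,-1],
    [[0,0,-1.6],0,-1],
    [[0,0,-1.6],0,-1],
  ],
)

```text
t: 5.25
ee_pos: [524.7, -29.6, 44.3]
eef_rot: [3.141, -0.001, 0.001]
contact_force: [1.4, -1.4, 3.4]
gripper_width: -0.1
finger_force: 1.5
```

Call:
play_rows(
  motion=[
    [[0,0,-0.2],0,-1],
    [[0,0,-0.38],0,-1],
    [[0,0,-0.38],0,-1],
    [[0,0,-0.38],0,-1],
    [[0,0,-0.38],0,-1],
  ],
)

```text
t: 5.75
ee_pos: [524.6, -29.5, 40.3]
eef_rot: [3.142, -0.0, 0.001]
contact_force: [3.5, -2.6, 4.7]
gripper_width: -0.2
finger_force: 2.3
```

Call:
play_rows(
  motion=[
    [[0,0,0],0,-1],
    [[0,0,0],0,-1],
  ],
)

```text
t: 5.95
ee_pos: [524.5, -29.5, 40.3]
eef_rot: [-3.142, -0.0, 0.001]
contact_force: [3.6, -1.3, 4.5]
gripper_width: -0.1
finger_force: 2.3
```

Call:
play_rows(
  motion=[
    [[0,0,6],0,-1],
    [[0,0,10],0,-1],
    [[0,15,10],0,-1],
    [[-1.7,32.2,10],0,-1],
    [[-1.7,32.2,10],-0.19,-1],
    [[-1.7,32.2,10],-0.19,-1],
    [[-1.7,32.2,10],-0.19,-1],
    [[-1.7,32.2,10],-0.19,-1],
    [[-1.7,32.2,10],-0.19,-1],
    [[-1.7,32.2,10],-0.19,-1],
  ],
)

```text
t: 6.95
ee_pos: [505.9, 295.9, 139.6]
eef_rot: [3.141, 0.001, -0.186]
contact_force: [0.5, -0.7, -0.5]
gripper_width: 0.2
finger_force: 0.0
```

Call:
play_rows(
  motion=[
    [[0,0,0],0,-1],
    [[0,0,0],0,-1],
  ],
)

```text
t: 7.15
ee_pos: [506.7, 291.5, 139.8]
eef_rot: [3.141, 0.001, -0.19]
contact_force: [-1.2, -0.7, 0.6]
gripper_width: -0.3
finger_force: 0.0
```

```bash
python3 - <<'E'
from h import *
s=ctrl.observe();print({k:s[k] for k in("t","ee_pos","eef_rot","contact_force")})
i=ctrl.camera_info("wrist");p,d=ctrl.get_image("wrist");cv2.imwrite("pics/w2.png",p);import pickle;pickle.dump(i,open("w2.pkl","wb"))
E
```

```text
{'t': 7.15, 'ee_pos': array([506.66659864, 291.49400638, 139.82042465]), 'eef_rot': array([ 3.14052687e+00,  1.26063323e-03, -1.89622333e-01]), 'contact_force': array([-1.20865743, -0.68413429,  0.59659501])}
```

View pics/w2.png

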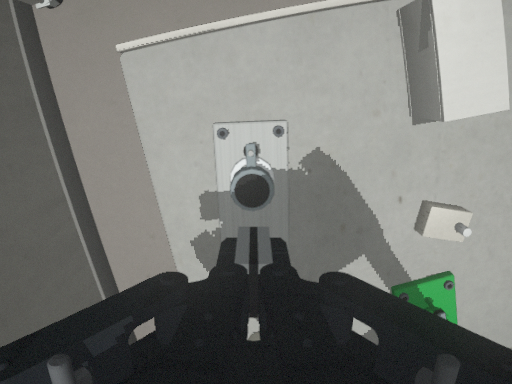

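```bash
python3 - <<'E'
from h import *
import pickle
i=pickle.load(open("w2.pkl","rb"));print(onz(i,252,188,50))
E
```

```text
[508.62042735 291.32992584  50.        ]
```

Call:
play_rows(
  motion=[
    [[0.2,0,-4],0,-1],
    [[0.2,0,-8],0,-1],
    [[0.2,0,-8],0,-1],
    [[0.2,0,-8],0,-1],
    [[0.2,0,-8.5],0,-1],
    [[0.2,0,-9],0,-1],
    [[0.2,0,-9.4],0,-1],
    [[0.2,0,-9.4],0,-1],
    [[0.2,0,-9.4],0,-1],
  ],
)

```text
t: 8.1
ee_pos: [510.1, 292.8, 46.9]
eef_rot: [-3.141, -0.001, -0.189]
contact_force: [1.5, -2.0, 5.8]
gripper_width: -0.1
finger_force: 2.8
```

Call:
play_rows(
  motion=[
    [[0,0,-0.2],0,-1],
    [[0,0,-0.42],0,-1],
    [[0,0,-0.42],0,-1],
    [[0,0,-0.42],0,-1],
    [[0,0,-0.42],0,-1],
  ],
)

```text
t: 8.6
ee_pos: [510.2, 292.9, 43.1]
eef_rot: [-3.14, -0.002, -0.189]
contact_force: [0.6, -2.0, 11.4]
gripper_width: 0.0
finger_force: 5.9
```

Call:
play_rows(
  motion=[
    [[0,0,0],0,-1],
    [[0,0,0],0,-1],
  ],
)

```text
t: 8.8
ee_pos: [510.2, 292.8, 43.1]
eef_rot: [-3.14, -0.002, -0.189]
contact_force: [0.8, -1.0, 12.2]
gripper_width: 0.2
finger_force: 5.9
```

Force by travel: right about 9.6 N at 9.5 mm, middle about 4.6 N at 9.7 mm, left about 12 N at 6.9 mm. The middle mount is the softest. I'll press the left pad deeper, then hover over the middle tag.

Call:
play_rows(
  motion=[
    [[0,0,-0.15],0,-1],
    [[0,0,-0.29],0,-1],
    [[0,0,-0.29],0,-1],
    [[0,0,-0.29],0,-1],
    [[0,0,-0.29],0,-1],
  ],
)

```text
t: 9.3
ee_pos: [510.2, 292.8, 40.4]
eef_rot: [-3.14, -0.002, -0.189]
contact_force: [0.4, -1.3, 16.6]
gripper_width: -0.2
finger_force: 8.0
```

Call:
play_rows(
  motion=[
    [[0,0,6],0,-1],
    [[0,0,10],0,-1],
    [[-4,-32.3,10],0.19,-1],
    [[-4,-32.3,10],0.19,-1],
    [[-4,-32.3,10],0.19,-1],
    [[-4,-32.3,10],0.19,-1],
    [[-4,-32.3,10],0.19,-1],
    [[-4,-32.3,10],0.19,-1],
    [[-4,-32.3,10],0.19,-1],
    [[-4,-32.3,10],0.19,-1],
  ],
)

```text
t: 10.3
ee_pos: [468.8, -33.4, 139.5]
eef_rot: [3.141, -0.0, -0.003]
contact_force: [-0.4, 0.3, -0.8]
gripper_width: -0.1
finger_force: 0.0
```

Call:
play_rows(
  motion=[
    [[0,0,0],0,-1],
    [[0,0,0],0,-1],
    [[0,0,0],0,-1],
  ],
)

```text
t: 10.6
ee_pos: [469.4, -29.5, 139.2]
eef_rot: [-3.142, -0.0, 0.002]
contact_force: [0.1, -1.1, -0.0]
gripper_width: 0.1
finger_force: 0.0
```

```bash
python3 - <<'E'
from h import *
s=ctrl.observe();print({k:s[k] for k in("t","ee_pos","eef_rot","contact_force")})
i=ctrl.camera_info("wrist");p,d=ctrl.get_image("wrist");cv2.imwrite("pics/w3.png",p);import pickle;pickle.dump(i,open("w3.pkl","wb"))
E
```

```text
{'t': 10.6, 'ee_pos': array([469.43418699, -29.48695133, 139.17442815]), 'eef_rot': array([-3.14152068e+00, -3.63781373e-05,  2.28269513e-03]), 'contact_force': array([ 0.14260737, -1.12464398, -0.00759097])}
```

View pics/w3.png

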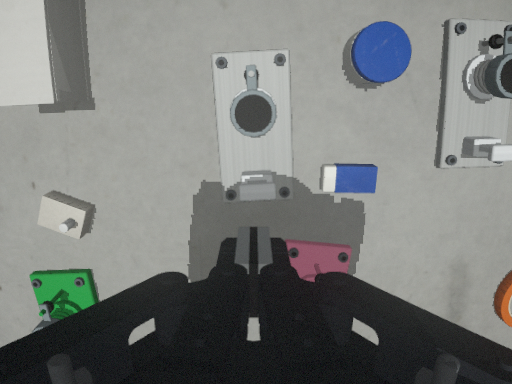

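The tag head of the middle mount is at (257,191), 36x16 px, which matches 26x12 mm at z≈50. Its pad is at (254,113).

```bash
python3 - <<'E'
from h import *
import pickle
i=pickle.load(open("w3.pkl","rb"));print(onz(i,257,191,50),onz(i,254,113,50))
E
```

```text
[469.417247   -32.72105547  50.        ] [523.53511026 -30.41640035  50.        ]
```

Call:
play_rows(
  motion=[
    [[0,-0.3,-4],0,-1],
    [[0,-0.3,-8],0,-1],
    [[0,-0.3,-8],0,-1],
    [[0,-0.3,-8.5],0,-1],
    [[0,-0.3,-9],0,-1],
    [[0,-0.3,-9.4],0,-1],
    [[0,-0.3,-9.8],0,-1],
    [[0,-0.3,-10.2],0,-1],
    [[0,-0.3,-10.4],0,-1],
    [[0,-0.3,-10.4],0,-1],
  ],
)

```text
t: 11.65
ee_pos: [469.3, -33.6, 35.0]
eef_rot: [3.142, 0.0, 0.001]
contact_force: [0.1, 0.6, -0.5]
gripper_width: -0.2
finger_force: 0.0
```

Call:
play_rows(
  motion=[
    [[0,0,-0.2],0,-1],
    [[0,0,-0.3],0,-1],
    [[0,0,-0.3],0,-1],
    [[0,0,-0.3],0,-1],
  ],
)

```text
t: 12.05
ee_pos: [469.1, -33.5, 32.0]
eef_rot: [-3.142, 0.0, 0.001]
contact_force: [0.1, -0.1, 0.9]
gripper_width: 0.2
finger_force: 0.2
```

Call:
play_rows(
  motion=[
    [[0,0,-0.1],0,-1],
    [[0,0,-0.2],0,-1],
    [[0,0,-0.2],0,-1],
  ],
)

```text
t: 12.35
ee_pos: [469.2, -33.5, 31.5]
eef_rot: [3.142, -0.001, 0.001]
contact_force: [-8.9, -0.5, 47.7]
gripper_width: -0.0
finger_force: 23.6
```

Call:
play_rows(
  motion=[
    [[0,0,5],0,-1],
    [[0,0,10],0,-1],
    [[-2,0,10.8],0,-1],
    [[-2,0,10.8],0,-1],
    [[-2,0,10.8],0,-1],
    [[-2,0,10.8],0,-1],
  ],
)

```text
t: 12.95
ee_pos: [449.3, -33.5, 137.5]
eef_rot: [-3.141, 0.001, 0.001]
contact_force: [-1.1, 0.1, -0.2]
gripper_width: -0.3
finger_force: 0.0
```

```bash
python3 - <<'E'
from h import *
s=ctrl.observe();print({k:s[k] for k in("t","ee_pos","contact_force")})
i=ctrl.camera_info("wrist");p,d=ctrl.get_image("wrist");cv2.imwrite("pics/w4.png",p);np.save("w4.npy",d)
q,_=ctrl.get_image("scene");cv2.imwrite("pics/s4.png",cv2.resize(q[130:260,180:380],None,fx=4,fy=4,interpolation=cv2.INTER_CUBIC))
K=i["camera_matrix"];hz=[]
v,u=np.mgrid[120:215,215:300]
pt=cv2.undistortPoints(np.stack([u,v],-1).reshape(-1,1,2).astype(float),K,np.array([i["k1"],0,0,0,0.]))[:,0]
D=d[120:215,215:300].ravel()[:,None]
X=(np.c_[pt,np.ones(len(pt))]*D-i["t"])@i["R"]
m=(abs(X[:,0]-469.4)<5)&(abs(X[:,1]+32.7)<9)&(D[:,0]>0)&(X[:,2]>20); print(m.sum(),np.percentile(X[m,2],[5,50,95]))
E
```

```text
{'t': 12.95, 'ee_pos': array([449.33941767, -33.46259955, 137.45154229]), 'contact_force': array([-1.06080008,  0.14873862, -0.20601865])}
349 [30.16819876 32.15561886 33.34568356]
```

View pics/s4.png

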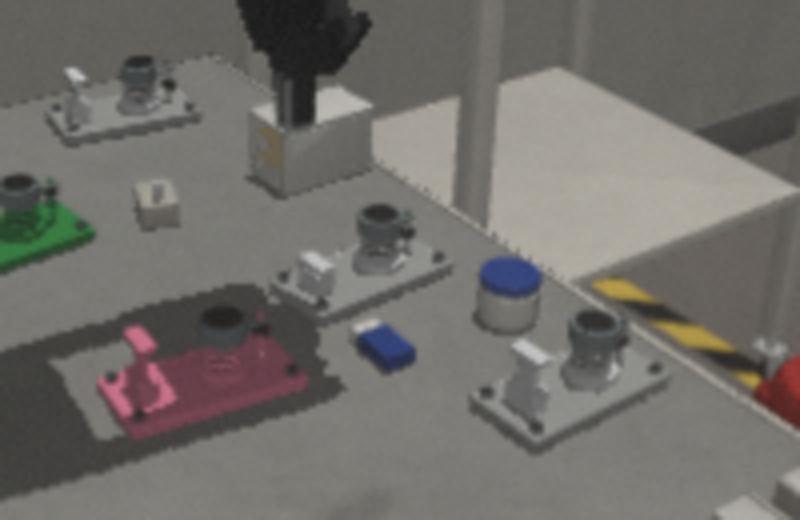

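The middle tag is down at (315,270), with its top at 32 mm by depth. The left tag at (75,85) and the right tag at (530,355) are still up, and nothing else has moved. I'm handing in.

```bash
python3 -c "
from cell import ctrl
print(ctrl.job_done())"
```

```text
the job is handed in; nothing more can be done
None
```

I pressed all three pads past half travel, found the middle mount the softest (about 4.6 N at 9.7 mm), pushed only its tag fully down to 32 mm, and handed the job in; no verdict came back.

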